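# Slide the canister along the shelf to its outlined place, under the hook rail

### The job

The round place on the garage shelf is needed for charging, so slide the red screw-top canister along the shelf to the rectangular outline and let go of it there, standing wholly inside the outline and square to it. Its cap seal is worn: keep it standing on the shelf the whole way, never lifted or tipped. Do not knock the hook rail above it, and leave everything else on the shelf where it is.

Things in the scene. Friction and masses are not known exactly. Their poses are not given: they have to be found in the camera images.
- canister: Flat-sided red plastic screw-top canister, the only one: body 150 (x) x 100 (y) x 120 (z) mm, about 0.8 kg. Origin: centre of its underside, z up. On top a carrying handle runs front to back along x: a bar 24 mm wide (y) and 24 mm tall, from x = -55 to +15 mm, z = 146 to 170 mm, with a finger gap under it. Behind it (+x) a black screw cap of 42 mm diameter at x = +47 mm, top at z = 150 mm.
- round_mark: Place where the canister starts: a painted dark ring, 190 mm across, flat on the shelf panel. Origin: its centre, on the panel's top surface, z up.
- rect_mark: Place where the canister belongs: a painted dark rectangular outline, flat on the shelf panel, inside 174 mm (x) by 124 mm (y), line 6 mm wide. Origin: its centre, on the panel's top surface; long sides along x, z up.
- shelf_panel: White steel shelf panel fixed on the bench, 390 (x) x 960 (y) x 20 (z) mm. Origin: centre of its underside on the bench; y runs along the shelf, x points away from the robot. Its top is at z = 20 mm.
- rail: Chrome hook rail fixed to the panel: a straight bar of 18 mm diameter along y, its axis 292 mm above the bench and at x = -20 mm in this frame (which is the shelf panel's own frame), so it passes right over the canister's handle. Posts at y = -466 and +466 mm; small hooks hang 40 mm down at |y| of 360 to 410 mm, and a terminal wrench hangs to 120 mm above the bench at y = +410 mm.
- charger: Blue battery charger, 160 (x) x 105 (y) x 75 mm, with a black handle to 103 mm, at the -y end of the panel. Origin: centre of its underside.
- socket_tray: Aluminium tray of sockets, 200 (x) x 100 (y) x 35 mm, at the +y end of the panel. Origin: centre of its underside.
- torch: Black torch standing on its head, 48 mm diameter, 135 mm tall, at the back of the panel. Origin: centre of its underside.
- spray_can: Aluminium spray can, 58 mm diameter, 150 mm tall, at the back of the panel. Origin: centre of its underside.
- jar: Screw jar, 64 mm diameter, 85 mm tall, at the back of the panel. Origin: centre of its underside.
- carton: Small cardboard carton, 60 (x) x 100 (y) x 40 mm, at the front edge of the panel between the two places. Origin: centre of its underside.
There are look-alikes about, which are no part of the job. Of the things shaped like the canister, the red one is meant.

How it is judged:
By the outcome, as a careful person would: the job done as asked, in the order asked, and still so for the second after the job is handed in, with the robot touching nothing.
It also fails if it takes over 42 s, if anything falls off the work surface, if the arm or the gripper's body presses on something with over 40 N, if the wrist force passes 120 N, or if a joint passes its speed limit or range.

### The arm

A 6-joint arm with a two-finger parallel gripper is mounted at the origin on the work surface. World frame = base frame: x ahead of the robot, y to its left, z up, the work surface at z = 0. Lengths are in mm, angles in rad, forces in N, time in s.
With the tool pointing down it reaches from about 275 to 725 mm from the base axis. Payload 15.9 kg.
Tool frame: the origin (TCP) lies at the very end of the fingers, on their centre line; the grasp point (between the pads) lies 19 mm behind it; z points along the fingers, y is the line along which they close (so a half turn about z gives the same grasp; the last joint's range is limited). The gripper opens to 85 mm and grips with 20 to 120 N. Pads are 22 mm wide; open, the fingers measure 114 mm over their backs; the gripper's body (76 mm by 85 mm) begins 54 mm behind the grasp point. The pads swing forward as they close: fully open they stand 13 mm farther back than shut.
Start: joints at [1.164, 0.213, -0.034, 1.323, 0, 1.571], TCP at [197.829, 459.183, 231.306] pointing down, gripper open.
Joint ranges: [-2.98, 2.98], [-0.74, 1.72], [-1.14, 1.35], [-2.1, 2.04], [-1.57, 1.44], [-3.14, 3.14]. Speed limits (rad/s): [1.89, 1.89, 2.39, 2.57, 3.14, 3.14].

### API

Orientations are given as a rotation vector (axis times angle).
In Python, from workcell import telemetry, viewer, order gives the robot as it stands.
- The arm moves only by the tool move_arm, never from a script. Its argument "moves" is a list of rows, each an object of numbers: "ax", "ay", "az": the turn, a rotation vector about the tool's x, y, z in rad; "dx", "dy", "dz": the shift along the tool's x, y, z in cm; "fingers": the finger opening in cm, from 0 to 8.54. In form: [{"ax": .., "ay": .., "az": .., "dx": .., "dy": .., "dz": .., "fingers": ..}, ...]. A call has 1 to 10 rows; each row shifts and turns the commanded pose from where the row before left it, along the tool's axes as they then stand; what a row does not reach is not made up. A row lasts 1/10 s, in which the tool goes at most 50 mm and 8.59 degrees, less where a joint would pass 70% of its speed; a pose out of reach is approached as far as the arm can. A call with a gripper value outside its range is refused whole. The fingers move at their own pace and stop on an object; "newtons" is the grip in N (left out, the last holds). Time passes only in rows, so rows that do not move let the fingers close. It gives the time, the measured TCP pose, the force, the opening and the grip force at its end, in the units of the state.
- telemetry.observe(): the state, without advancing time (a new reading comes with each control period).
- viewer.snapshot(name): name is "scene" or "top"; returns a dict with "frame" (420x560x3 uint8, blue, green, red), "depth" (420x560 float32, mm along the optical axis (not along the pixel's ray), 0 where there is no reading), "intrinsics" (3x3 intrinsics, pixels), "dist_coeffs" ([k1, k2, p1, p2, k3] as OpenCV has them; the pictures are not rectified), "world_from_camera" (4x4, takes a point from camera to world coordinates). Camera axes: x right, y up, looking along -z (the intrinsics and any distortion apply to the point x, -y, -z); pixel columns grow to the right and rows downward; lengths in mm; the calibration is good to about 2 mm. A picture is of the moment at which its call begins.
- order.finish_job(): hands the job in; it is judged then, once.
The state is a dict: "t": time; "joint_pos": joint angles; "joint_velocities": joint speeds; "joint_torque": joint torques, N m; "tool_pos": TCP position; "tcp_rot": TCP orientation; "contact_force": force on the tool from outside, world axes, zero at the start; "moment": the same for the moment, N m; "grip_width": finger opening in mm; "finger_force": force on a finger pad.
Only numpy, scipy, OpenCV 4.12 (cv2) and the standard library are available. Lean on these libraries where they do the work, as an engineer would, in place of code of your own. Each camera call takes 0.05 s, during which the arm holds its last target. There are 200 camera calls.

## Working session

There is one attempt and no reset: what is moved stays moved. The work goes in short steps, Python scripts to look and compute and a tool call to move; the robot and the scene stay as the last step left them, time stands still between calls to the robot, and variables do not carry over. Pictures are saved under pics/ and viewed, at most 10 in all, crops included, and the job is handed in when it is done.

Besides the shell and the picture viewer there is one more tool, called by a JSON object that holds its "api" and its "payload", one argument or row to a line. move_arm: Moves the arm, as the interface text tells. Its arguments: {"type":"object","properties":{"moves":{"type":"array","items":{"type":"object","properties":{"ax":{"type":"number"},"ay":{"type":"number"},"az":{"type":"number"},"dx":{"type":"number"},"dy":{"type":"number"},"dz":{"type":"number"},"fingers":{"type":"number"}}}},"newtons":{"type":"number"}},"required":["moves"]}

```bash
ls; mkdir -p pics
cat > h.py <<'E'
import numpy as np, cv2
from workcell import telemetry, viewer, order
def snap(n, save=None):
    s=viewer.snapshot(n)
    if save: cv2.imwrite('pics/'+save,s['frame'])
    return s
def ray(s,uv):
    K=np.array(s['intrinsics'],float);D=np.array(s['dist_coeffs'],float);T=np.array(s['world_from_camera'],float)
    p=cv2.undistortPoints(np.array(uv,float).reshape(-1,1,2),K,D).reshape(-1,2)
    d=np.c_[p[:,0],-p[:,1],-np.ones(len(p))]
    return T[:3,3],d@T[:3,:3].T
def plane(s,uv,z):
    o,d=ray(s,uv); return o+d*((z-o[2])/d[:,2])[:,None]
def cloud(s):
    h,w=s['depth'].shape
    v,u=np.mgrid[:h,:w]; o,d=ray(s,np.c_[u.ravel(),v.ravel()])
    return (o+d*s['depth'].ravel()[:,None]).reshape(h,w,3)
E
python3 - <<'E'
from h import *
print(telemetry.observe())
for n in('scene','top'):
    s=snap(n,n+'0.png'); print(np.round(s['world_from_camera'],3),s['intrinsics'],s['dist_coeffs'])
E
```

```text
pics
{'t': 0.0, 'joint_pos': array([ 1.16400261e+00,  2.13328920e-01, -3.50484037e-02,  1.32350110e+00,
        8.05965991e-06,  1.57080529e+00]), 'joint_velocities': array([ 0.00063441,  0.00101171,  0.00032677, -0.00176215, -0.00018572,
        0.00023293]), 'joint_torque': array([ 3.79352365e-03, -6.86160636e+01,  4.87117839e+01,  1.73362729e-02,
        1.66754321e-04,  9.85928523e-06]), 'tool_pos': array([197.69789924, 458.88907502, 230.83401544]), 'tcp_rot': array([-6.34561264e-01, -3.07660702e+00,  1.66204412e-03]), 'contact_force': array([ 0.24666347, -0.67929922,  0.46627816]), 'moment': array([-0.02904991, -0.00669942,  0.03294524]), 'finger_force': 0.0, 'grip_width': 84.91942416732557}
[[ 3.960000e-01 -7.280000e-01  5.600000e-01  1.204846e+03]
 [ 9.180000e-01  3.200000e-01 -2.340000e-01 -2.279460e+02]
 [-9.000000e-03  6.070000e-01  7.950000e-01  1.067681e+03]
 [ 0.000000e+00  0.000000e+00  0.000000e+00  1.000000e+00]] [[436.47474266   0.         281.36447626]
 [  0.         436.47474266 206.77874895]
 [  0.           0.           1.        ]] [-0.00299233  0.          0.          0.          0.        ]
[[ 1.100000e-02  9.990000e-01 -5.300000e-02  3.772030e+02]
 [-1.000000e+00  1.100000e-02 -1.000000e-02  7.599100e+01]
 [-9.000000e-03  5.300000e-02  9.990000e-01  1.778917e+03]
 [ 0.000000e+00  0.000000e+00  0.000000e+00  1.000000e+00]] [[525.81912214   0.         275.89337249]
 [  0.         525.81912214 214.22458297]
 [  0.           0.           1.        ]] [-0.20571285  0.          0.          0.          0.        ]
```

View pics/scene0.png

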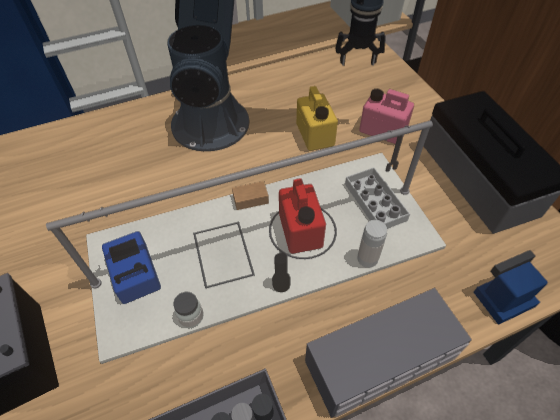

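View pics/top0.png

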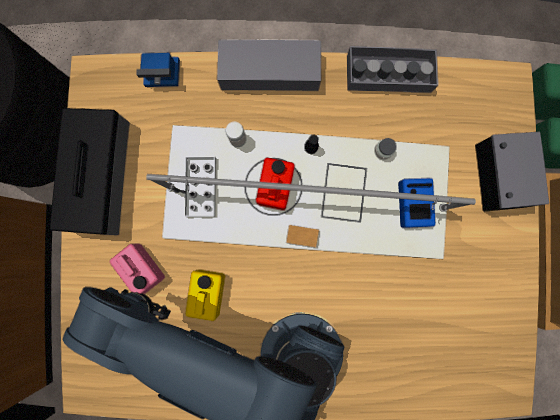

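The scene view shows the red canister in the ring at about (300,225), the rectangle at (223,253), the carton at (250,195), and the rail crossing above the handle. The top view has the canister at (275,183), the rectangle at (344,192), and look-alikes (pink and yellow) in front of the shelf. Next I measure all of these.

```bash
cat > meas.py <<'E'
from h import *
def redmask(s):
    hsv=cv2.cvtColor(s['frame'],cv2.COLOR_BGR2HSV); h=hsv[...,0]
    return (((h<6)|(h>174))&(hsv[...,1]>190)&(hsv[...,2]>60))
def rect(p):
    (c,wh,a)=cv2.minAreaRect(np.float32(p)); 
    if wh[0]<wh[1]: wh=wh[::-1]; a+=90
    return np.round(c,1),np.round(wh,1),round((a+90)%180-90,2)
def report():
  for n in('scene','top'):
    s=snap(n); P=cloud(s); m=redmask(s)&(s['depth']>0); Q=P[m]
    Q=Q[(abs(Q[:,0]-np.median(Q[:,0]))<150)&(abs(Q[:,1]-np.median(Q[:,1]))<130)]
    print(n,'red',len(Q),'z hist',np.histogram(Q[:,2],np.arange(0,221,20))[0])
    for nm,lo,hi in(('body top',130,150),('handle',180,200)):
        q=Q[(Q[:,2]>lo)&(Q[:,2]<hi)]
        if len(q)>5: print(' ',nm,len(q),'z',np.median(q[:,2]).round(1),rect(q[:,:2]))
    # body outline by rays on the known top height
E
python3 - <<'E'
from meas import *
report()
for n in('scene','top'):
    s=snap(n); P=cloud(s); g=cv2.cvtColor(s['frame'],cv2.COLOR_BGR2GRAY); hsv=cv2.cvtColor(s['frame'],cv2.COLOR_BGR2HSV)
    w=(g>150)&(hsv[...,1]<40)&(abs(P[...,2]-20)<8)&(P[...,0]>300)
    print(n,'panel z',np.median(P[w][:,2]),rect(P[w][:,:2]))
    d=((g<110)&(hsv[...,1]<90)&(abs(P[...,2]-20)<8)&(P[...,0]>300)).astype(np.uint8)
    cv2.imwrite(f'pics/d_{n}.png',d*255)
    cs,_=cv2.findContours(d,cv2.RETR_LIST,cv2.CHAIN_APPROX_NONE)
    for c in cs:
        if cv2.contourArea(c)>300:
            q=plane(s,c.reshape(-1,2),20.); print('  dark',cv2.boundingRect(c),rect(q[:,:2]))
    r=(P[...,2]>270)&(P[...,2]<310)&(P[...,0]>380)&(s['depth']>0)&(hsv[...,1]<60); q=P[r]
    if len(q)>20:
        vx=cv2.fitLine(np.float32(q),cv2.DIST_HUBER,0,.01,.01).ravel(); print('  rail',len(q),vx.round(3),q[:,2].max())
    b=(P[...,2]>45)&(P[...,2]<75)&(hsv[...,1]>80)&(hsv[...,0]<25)&(P[...,0]>300)&(P[...,0]<480)
    q=P[b];print('  carton',len(q),rect(q[:,:2]) if len(q) else '')
E
```

```text
scene red 0 z hist [0 0 0 0 0 0 0 0 0 0 0]
top red 1112 z hist [  0   0   0   0   7  15 563 379  21 124   0]
  body top 904 z 139.0 (array([563.4,  96.3]), array([150.3,  96.2]), -11.04)
  handle 124 z 189.2 (array([544.7, 101.5]), array([69. , 23.7]), -11.21)
scene panel z 19.872609634271157 (array([552.1, -12.5]), array([960.1, 393.1]), 86.31)
  dark (195, 223, 58, 64) (array([ 549.4, -134.4]), array([182.5, 130.3]), -6.37)
  dark (194, 222, 60, 66) (array([ 550.4, -134. ]), array([184.4, 137.5]), -6.34)
  dark (424, 141, 121, 91) (array([633.4, 634.2]), array([425.3, 169. ]), 20.24)
  rail 2922 [ 6.40000e-02  9.98000e-01  1.00000e-03  5.35252e+02 -5.18110e+01
  2.97730e+02] 307.87193611541045
  carton 774 (array([370.3, 594.4]), array([1285. ,  100.5]), -88.03)
top panel z 19.81168216834874 (array([550.8, -12.4]), array([958.7, 390. ]), 86.39)
  dark (0, 29, 19, 98) (array([ 981.2, 1092.4]), array([389.8,  81. ]), 7.3)
  rail 2034 [ 6.30000e-02  9.98000e-01 -0.00000e+00  5.29728e+02 -1.20320e+01
  2.99228e+02] 309.26832713605654
  carton 543 (array([400.5, 255.6]), array([603. ,  67.9]), 89.8)
  return _methods._mean(a, axis=axis, dtype=dtype,
  ret = ret.dtype.type(ret / rcount)
```

```bash
sed -i 's/>190)&(hsv\[...,2\]>60)/>150)\&(hsv[...,2]>40)/' meas.py
cat > rm.py <<'E'
from meas import *
def sides(n,c=np.array([550.,-134.]),yaw=-6.3):
    s=snap(n); g=cv2.cvtColor(s['frame'],cv2.COLOR_BGR2GRAY); g=cv2.resize(g,None,fx=1,fy=1)
    loc=cv2.morphologyEx(g,cv2.MORPH_BLACKHAT,np.ones((9,9),np.uint8))
    v,u=np.nonzero(loc>35); W=loc[v,u].astype(float)
    P=plane(s,np.c_[u,v],20.)[:,:2]
    for it in range(4):
        a=np.radians(yaw);R=np.array([[np.cos(a),-np.sin(a)],[np.sin(a),np.cos(a)]]);L=(P-c)@R
        out=[];ang=[]
        for ax,h in((0,90),(1,65)):
            for sg in(1,-1):
                k=(abs(L[:,ax]-sg*h)<(10 if it<2 else 6))&(abs(L[:,1-ax])<(155-h)-12)
                f=np.polyfit(L[k,1-ax],L[k,ax],1,w=np.sqrt(W[k])); out.append(f[1]); ang.append(np.degrees(f[0])*(1 if ax==1 else -1)); 
        c=c+R@np.array([(out[0]+out[1])/2,(out[2]+out[3])/2]); yaw+=np.mean(ang) if it<3 else 0
    print(n,'rect',c.round(1),round(yaw,2),'sides',np.round(out,1),'resid ang',np.round(ang,2),k.sum())
E
python3 - <<'E'
from rm import *
report(); sides('scene'); sides('top')
for n in('scene','top'):
    s=snap(n);hsv=cv2.cvtColor(s['frame'],cv2.COLOR_BGR2HSV);P=cloud(s)
    m=redmask(s)&(P[...,0]<750)&(P[...,0]>420)&(abs(P[...,1]-96)<130);v,u=np.nonzero(m);print(n,len(u),u.min(),u.max(),v.min(),v.max())
    b=(P[...,2]>52)&(P[...,2]<75)&(hsv[...,1]>80)&(hsv[...,0]<25)&(P[...,0]>350)&(P[...,0]<480)&(abs(P[...,1])<100)
    q=P[b];print(' carton',len(q),rect(q[:,:2]),np.median(q[:,2]))
s=snap('top');i=cv2.resize(s['frame'][120:250,220:400],None,fx=4.4,fy=4.4,interpolation=cv2.INTER_CUBIC)
cv2.imwrite('pics/crop.png',i)
E
```

```text
scene red 1400 z hist [  0   0   0   0  16  48 688 417  46 185   0]
  body top 1043 z 139.3 (array([571.6,  95.4]), array([144.4,  95.5]), -11.09)
  handle 185 z 189.5 (array([549.7,  99.6]), array([67.6, 23.1]), -9.99)
top red 1156 z hist [  0   1   1   0  11  16 582 380  30 125   1]
  body top 919 z 139.0 (array([563.9,  96.3]), array([148.8,  96.5]), -10.92)
  handle 125 z 189.2 (array([544.6, 101.4]), array([69.9, 23.8]), -11.44)
scene rect [ 549.4 -134.4] -6.57 sides [ 90. -90.  65. -65.] resid ang [-0.01 -0.1   0.09  0.03] 140
top rect [ 547.  -134.7] -6.64 sides [ 90.1 -90.1  65.1 -65.2] resid ang [ 0.12 -0.08  0.02 -0.02] 120
scene 1431 279 324 179 240
 carton 557 (array([402.5,   5.9]), array([99.7, 64.6]), 81.6) 59.72809588995085
top 1155 256 293 158 209
 carton 523 (array([398.5,   5.9]), array([98.5, 58.9]), 81.39) 59.76663821004354
```

View pics/crop.png

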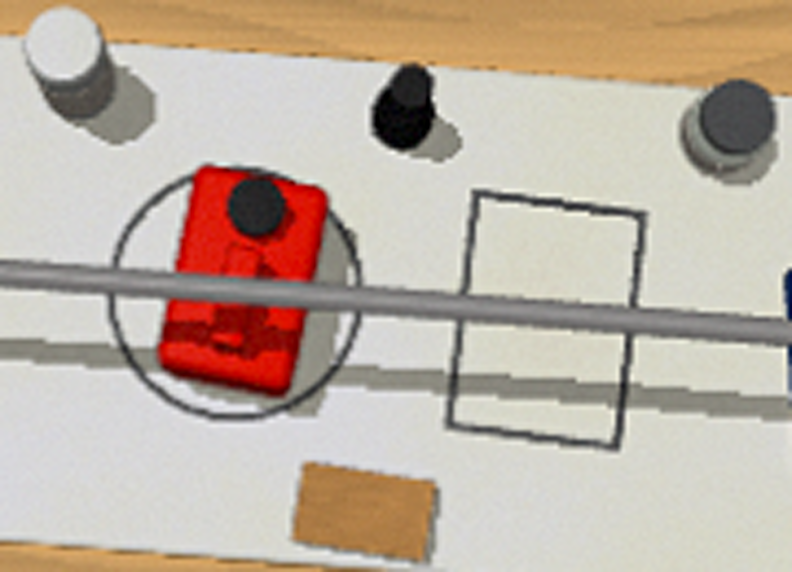

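The crop shows the canister at about (245,280), turned roughly -11°, with the rail across the middle of its handle. The rectangle is at (545,320), at about -6.6°. A vertical grasp would hit the rail, so I'll take the handle's front end with a shallow approach from the robot's side. First I move to a staging point in front of it.

{"api": "move_arm", "payload": {
  "moves": [
    {"dx":-3.6,"dy":-2.2,"dz":-0.3},
    {"dx":-3.6,"dy":-2.2,"dz":-0.3},
    {"dx":-3.6,"dy":-2.2,"dz":-0.3},
    {"dx":-3.6,"dy":-2.2,"dz":-0.3},
    {"dx":-3.6,"dy":-2.2,"dz":-0.3},
    {"dx":-3.6,"dy":-2.2,"dz":-0.3},
    {"dx":-3.6,"dy":-2.2,"dz":-0.3},
    {"dx":-3.6,"dy":-2.2,"dz":-0.3},
    {"dx":-3.6,"dy":-2.2,"dz":-0.3},
    {"dx":-3.6,"dy":-2.2,"dz":-0.3}
  ]
}}

```text
invalid input at $.moves[0]: expected keys ax, ay, az, dx, dy, dz, fingers
```

```bash
cat > plan.py <<'E'
from h import *
from scipy.spatial.transform import Rotation as Ro
def Rt(yaw,pitch,sy=1):
    a,p=np.radians([yaw,pitch]); z=np.array([np.cos(p)*np.cos(a),np.cos(p)*np.sin(a),-np.sin(p)])
    y=sy*np.array([-np.sin(a),np.cos(a),0]); return np.c_[np.cross(y,z),y,z]
def can(c,yaw,x,z):
    a=np.radians(yaw); return np.array([c[0]+x*np.cos(a),c[1]+x*np.sin(a),z])
def st():
    o=telemetry.observe(); return o,np.array(o['tool_pos']),Ro.from_rotvec(o['tcp_rot'])
def rel(pos,R):
    o,p,r=st(); rv=(r.inv()*Ro.from_matrix(R)).as_rotvec(); n=int(np.ceil(np.degrees(np.linalg.norm(rv))/8.5))
    print('t',o['t'],'q',o['joint_pos'].round(2),'pos',p.round(1),'F',o['contact_force'].round(1),'w',round(o['grip_width'],1))
    print('rot',rv.round(4),'deg',np.degrees(np.linalg.norm(rv)).round(2),'rows',n,'each',(rv/max(n,1)).round(4))
    d=np.array(pos)-p; print('shift tool-after-rot cm',(R.T@d/10).round(2),'tool-now',(r.inv().apply(d)/10).round(2),'world',d.round(1))
E
python3 - <<'E'
from plan import *
C=(564.5,96.8);Y=-11.1
for sy in(1,-1):
    R=Rt(Y,28,sy); g=can(C,Y,-40,179); rel(g+R[:,2]*19,R); print(g,R.round(3))
E
```

```text
t 0.65 q [ 1.16  0.21 -0.03  1.32  0.    1.57] pos [197.8 459.2 231.3] F [ 0.3  0.6 -0.4] w 85.7
rot [-0.1152 -1.0779 -0.1919] deg 63.08 rows 8 each [-0.0144 -0.1347 -0.024 ]
shift tool-after-rot cm [-13.67 -28.5   38.75] tool-now [-45.75 -19.26   6.12] world [ 343.9 -357.9  -61.2]
[525.24829344 104.50087866 179.        ] [[-0.461  0.193  0.866]
 [ 0.09   0.981 -0.17 ]
 [-0.883  0.    -0.469]]
t 0.65 q [ 1.16  0.21 -0.03  1.32  0.    1.57] pos [197.8 459.2 231.3] F [ 0.3  0.6 -0.4] w 85.7
rot [-1.5217  0.1627  2.5325] deg 169.54 rows 20 each [-0.0761  0.0081  0.1266]
shift tool-after-rot cm [13.67 28.5  38.75] tool-now [-45.75 -19.26   6.12] world [ 343.9 -357.9  -61.2]
[525.24829344 104.50087866 179.        ] [[ 0.461 -0.193  0.866]
 [-0.09  -0.981 -0.17 ]
 [ 0.883 -0.    -0.469]]
```

{"api": "move_arm", "payload": {
  "moves": [
    {"ax":0,"ay":0,"az":0,"fingers":8.5,"dx":-3.6,"dy":-2.2,"dz":-0.3},
    {"ax":0,"ay":0,"az":0,"fingers":8.5,"dx":-3.6,"dy":-2.2,"dz":-0.3},
    {"ax":0,"ay":0,"az":0,"fingers":8.5,"dx":-3.6,"dy":-2.2,"dz":-0.3},
    {"ax":0,"ay":0,"az":0,"fingers":8.5,"dx":-3.6,"dy":-2.2,"dz":-0.3},
    {"ax":0,"ay":0,"az":0,"fingers":8.5,"dx":-3.6,"dy":-2.2,"dz":-0.3},
    {"ax":0,"ay":0,"az":0,"fingers":8.5,"dx":-3.6,"dy":-2.2,"dz":-0.3},
    {"ax":0,"ay":0,"az":0,"fingers":8.5,"dx":-3.6,"dy":-2.2,"dz":-0.3},
    {"ax":0,"ay":0,"az":0,"fingers":8.5,"dx":-3.6,"dy":-2.2,"dz":-0.3},
    {"ax":0,"ay":0,"az":0,"fingers":8.5,"dx":-3.6,"dy":-2.2,"dz":-0.3},
    {"ax":0,"ay":0,"az":0,"fingers":8.5,"dx":-3.6,"dy":-2.2,"dz":-0.3}
  ]
}}

```text
t: 1.65
tool_pos: [442.2, 113.1, 261.6]
tcp_rot: [0.635, 3.076, 0.0]
contact_force: [-0.4, 1.3, 0.4]
grip_width: 85.0
finger_force: 0.0
```

{"api": "move_arm", "payload": {
  "moves": [
    {"ax":-0.0144,"ay":-0.1347,"az":-0.024,"fingers":8.5,"dx":0,"dy":0,"dz":0},
    {"ax":-0.0144,"ay":-0.1347,"az":-0.024,"fingers":8.5,"dx":0,"dy":0,"dz":0},
    {"ax":-0.0144,"ay":-0.1347,"az":-0.024,"fingers":8.5,"dx":0,"dy":0,"dz":0},
    {"ax":-0.0144,"ay":-0.1347,"az":-0.024,"fingers":8.5,"dx":0,"dy":0,"dz":0},
    {"ax":-0.0144,"ay":-0.1347,"az":-0.024,"fingers":8.5,"dx":0,"dy":0,"dz":0},
    {"ax":-0.0144,"ay":-0.1347,"az":-0.024,"fingers":8.5,"dx":0,"dy":0,"dz":0},
    {"ax":-0.0144,"ay":-0.1347,"az":-0.024,"fingers":8.5,"dx":0,"dy":0,"dz":0},
    {"ax":-0.0144,"ay":-0.1347,"az":-0.024,"fingers":8.5,"dx":0,"dy":0,"dz":0},
    {"ax":0,"ay":0,"az":0,"fingers":8.5,"dx":0,"dy":0,"dz":0}
  ]
}}

```text
t: 2.55
tool_pos: [439.9, 114.3, 257.3]
tcp_rot: [0.202, 2.08, -0.12]
contact_force: [-0.2, -0.2, -0.1]
grip_width: 85.5
finger_force: 0.0
```

Run:
```python
from plan import *
from meas import report
C=(564.5,96.8);Y=-11.1
R=Rt(Y,28); g=can(C,Y,-40,179); rel(g+R[:,2]*19,R); rel(g-R[:,2]*50,R)
report(); snap('scene','s1.png')
```

```text
t 2.55 q [ 0.78 -0.48 -1.06  0.2  -0.8   0.62] pos [439.9 114.3 257.3] F [-0.2 -0.2 -0.1] w 85.5
rot [-0.0015 -0.0282  0.0011] deg 1.62 rows 1 each [-0.0015 -0.0282  0.0011]
shift tool-after-rot cm [ 2.89  0.68 13.14] tool-now [ 2.52  0.7  13.22] world [101.8 -13.1 -87.2]
t 2.55 q [ 0.78 -0.48 -1.06  0.2  -0.8   0.62] pos [439.9 114.3 257.3] F [-0.2 -0.2 -0.1] w 85.5
rot [-0.0015 -0.0282  0.0011] deg 1.62 rows 1 each [-0.0015 -0.0282  0.0011]
shift tool-after-rot cm [2.89 0.68 6.24] tool-now [2.72 0.69 6.32] world [ 42.   -1.3 -54.8]
scene red 1377 z hist [  0   0   0   0   2  30 716 402  39 188   0]
  body top 1049 z 139.3 (array([570.9,  95.1]), array([146.6,  95.9]), -11.26)
  handle 188 z 189.5 (array([550.5, 100.1]), array([67.3, 23.2]), -11.86)
top red 1156 z hist [  0   0   0   2   8  19 545 419  26 129   0]
  body top 933 z 139.3 (array([563.7,  96.3]), array([150.2,  96.6]), -10.72)
  handle 129 z 188.8 (array([544. , 101.5]), array([69.1, 23.8]), -10.89)
```

View pics/s1.png

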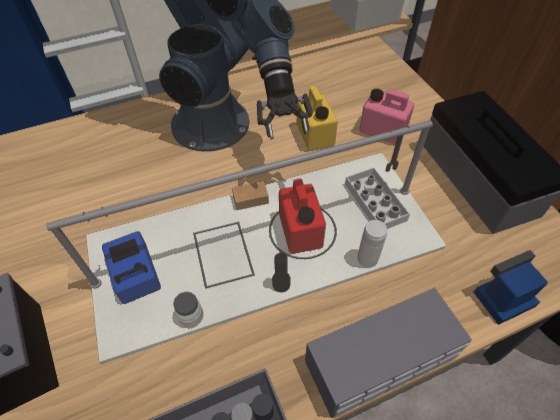

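The gripper is open at about (283,115), still in front of the rail and clear of it. Next is the pre-grasp pose.

{"api": "move_arm", "payload": {
  "moves": [
    {"ax":0,"ay":-0.028,"az":0,"fingers":8.5,"dx":0,"dy":0,"dz":0},
    {"ax":0,"ay":0,"az":0,"fingers":8.5,"dx":0.95,"dy":0.23,"dz":2},
    {"ax":0,"ay":0,"az":0,"fingers":8.5,"dx":0.95,"dy":0.23,"dz":2},
    {"ax":0,"ay":0,"az":0,"fingers":8.5,"dx":0.95,"dy":0.22,"dz":2},
    {"ax":0,"ay":0,"az":0,"fingers":8.5,"dx":0,"dy":0,"dz":0}
  ]
}}

```text
t: 3.2
tool_pos: [487.0, 120.9, 215.5]
tcp_rot: [0.213, 2.064, -0.129]
contact_force: [-0.4, -0.2, 1.1]
grip_width: 85.0
finger_force: 0.0
```

Run:
```python
from plan import *
C=(564.5,96.8);Y=-11.1
R=Rt(Y,28); g=can(C,Y,-40,179); rel(g+R[:,2]*19,R)
snap('top','t2.png')
```

```text
t 3.2 q [ 0.69 -0.28 -1.13 -0.13 -0.75  0.54] pos [487.  120.9 215.5] F [-0.4 -0.2  1.1] w 85.0
rot [-0.0128 -0.0133 -0.0045] deg 1.09 rows 1 each [-0.0128 -0.0133 -0.0045]
shift tool-after-rot cm [ 1.32 -0.88  7.21] tool-now [ 1.22 -0.79  7.24] world [ 54.7 -19.7 -45.5]
```

View pics/t2.png

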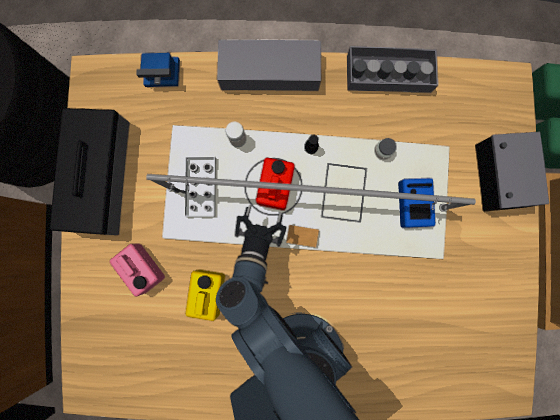

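The top view shows the gripper at about (260,235), lined up with the handle, and the carton at (303,237) untouched. Joint 3 is close to its range limit, so I compute a steeper pitch of 42°.

Run:
```python
from plan import *
C=(564.5,96.8);Y=-11.1
R=Rt(Y,42); g=can(C,Y,-40,179); rel(g+R[:,2]*19,R); rel(g-R[:,2]*45,R)
```

```text
t 3.25 q [ 0.69 -0.28 -1.13 -0.12 -0.76  0.54] pos [486.2 120.6 215.9] F [-0.2  0.2  0.4] w 85.0
rot [-0.0123  0.2315 -0.0057] deg 13.28 rows 2 each [-0.0062  0.1157 -0.0028]
shift tool-after-rot cm [-0.03 -0.83  7.45] tool-now [ 1.68 -0.74  7.27] world [ 52.9 -18.8 -49.6]
t 3.25 q [ 0.69 -0.28 -1.13 -0.12 -0.76  0.54] pos [486.2 120.6 215.9] F [-0.2  0.2  0.4] w 85.0
rot [-0.0123  0.2315 -0.0057] deg 13.28 rows 2 each [-0.0062  0.1157 -0.0028]
shift tool-after-rot cm [-0.03 -0.83  1.05] tool-now [ 0.21 -0.82  1.04] world [ 6.2 -9.7 -6.8]
```

{"api": "move_arm", "payload": {
  "moves": [
    {"ax":-0.006,"ay":0.116,"az":-0.003,"fingers":8.5,"dx":0,"dy":0,"dz":0},
    {"ax":-0.006,"ay":0.116,"az":-0.003,"fingers":8.5,"dx":0,"dy":0,"dz":0},
    {"ax":0,"ay":0,"az":0,"fingers":8.5,"dx":0,"dy":-0.4,"dz":0.5},
    {"ax":0,"ay":0,"az":0,"fingers":8.5,"dx":0,"dy":-0.4,"dz":0.5},
    {"ax":0,"ay":0,"az":0,"fingers":8.5,"dx":0,"dy":0,"dz":0},
    {"ax":0,"ay":0,"az":0,"fingers":8.5,"dx":0,"dy":0,"dz":0}
  ]
}}

```text
t: 3.85
tool_pos: [491.4, 111.5, 208.0]
tcp_rot: [0.217, 2.262, -0.104]
contact_force: [-0.3, 1.1, 0.3]
grip_width: 84.9
finger_force: 0.0
```

Run:
```python
from plan import *
C=(564.5,96.8);Y=-11.1
R=Rt(Y,42); g=can(C,Y,-40,179); rel(g+R[:,2]*19,R)
```

```text
t 3.85 q [ 0.56 -0.3  -0.96  0.19 -0.55  0.54] pos [491.4 111.5 208. ] F [-0.3  1.1  0.3] w 84.9
rot [-0.0004  0.0332  0.0023] deg 1.91 rows 1 each [-0.0004  0.0332  0.0023]
shift tool-after-rot cm [-0.16 -0.04  6.41] tool-now [ 0.05 -0.04  6.41] world [ 47.7  -9.8 -41.7]
```

{"api": "move_arm", "payload": {
  "moves": [
    {"ax":0,"ay":0.033,"az":0.002,"fingers":8.5,"dx":0,"dy":0,"dz":0},
    {"ax":0,"ay":0,"az":0,"fingers":8.5,"dx":-0.04,"dy":0,"dz":1.3},
    {"ax":0,"ay":0,"az":0,"fingers":8.5,"dx":-0.04,"dy":0,"dz":1.3},
    {"ax":0,"ay":0,"az":0,"fingers":8.5,"dx":-0.04,"dy":0,"dz":1.3},
    {"ax":0,"ay":0,"az":0,"fingers":8.5,"dx":-0.04,"dy":0,"dz":1.3},
    {"ax":0,"ay":0,"az":0,"fingers":8.5,"dx":0,"dy":0,"dz":1.2},
    {"ax":0,"ay":0,"az":0,"fingers":8.5,"dx":0,"dy":0,"dz":0},
    {"ax":0,"ay":0,"az":0,"fingers":8.5,"dx":0,"dy":0,"dz":0}
  ]
}}

```text
t: 4.65
tool_pos: [539.0, 102.6, 166.7]
tcp_rot: [0.223, 2.296, -0.1]
contact_force: [0.2, 1.0, -0.2]
grip_width: 84.7
finger_force: 0.0
```

Run:
```python
from plan import *
C=(564.5,96.8);Y=-11.1
R=Rt(Y,42); g=can(C,Y,-40,179); rel(g+R[:,2]*19,R)
s=snap('scene'); cv2.imwrite('pics/s3.png',cv2.resize(s['frame'][90:270,200:400],None,fx=3.2,fy=3.2))
```

```text
t 4.65 q [ 0.45 -0.14 -0.96  0.02 -0.46  0.46] pos [539.  102.6 166.7] F [ 0.2  1.  -0.2] w 84.7
rot [-0.0002 -0.0007  0.0006] deg 0.05 rows 1 each [-0.0002 -0.0007  0.0006]
shift tool-after-rot cm [ 0.01 -0.08  0.05] tool-now [ 0.01 -0.08  0.05] world [ 0.1 -0.8 -0.4]
```

View pics/s3.png

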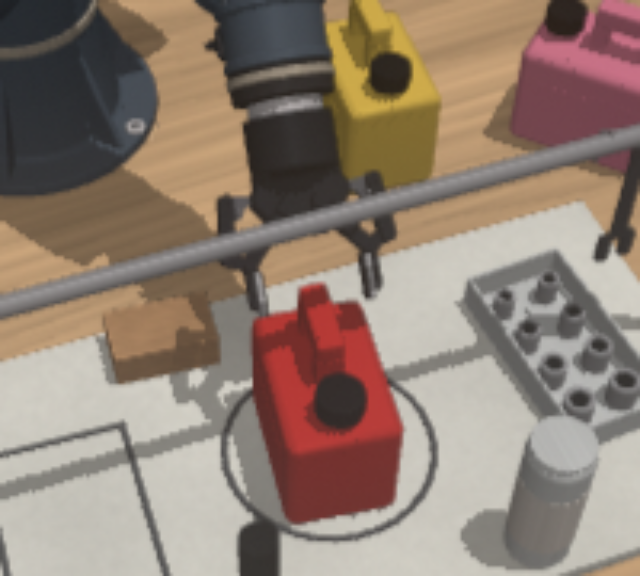

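The fingertips straddle the handle at about (257,300) and (370,275), clear of the rail. I close the gripper gently.

{"api": "move_arm", "payload": {
  "moves": [
    {"ax":0,"ay":0,"az":0,"fingers":4,"dx":0,"dy":-0.08,"dz":0},
    {"ax":0,"ay":0,"az":0,"fingers":3,"dx":0,"dy":0,"dz":0},
    {"ax":0,"ay":0,"az":0,"fingers":3,"dx":0,"dy":0,"dz":0},
    {"ax":0,"ay":0,"az":0,"fingers":3,"dx":0,"dy":0,"dz":0},
    {"ax":0,"ay":0,"az":0,"fingers":2,"dx":0,"dy":0,"dz":0},
    {"ax":0,"ay":0,"az":0,"fingers":1.5,"dx":0,"dy":0,"dz":0},
    {"ax":0,"ay":0,"az":0,"fingers":1.5,"dx":0,"dy":0,"dz":0},
    {"ax":0,"ay":0,"az":0,"fingers":1.5,"dx":0,"dy":0,"dz":0}
  ],
  "newtons": 35
}}

```text
t: 5.5
tool_pos: [539.4, 101.6, 167.2]
tcp_rot: [0.223, 2.295, -0.099]
contact_force: [-5.4, -1.1, 4.7]
grip_width: 23.8
finger_force: 36.7
```

Run:
```python
from plan import *
from meas import report
o,p,r=st(); print(o['contact_force'].round(1),o['moment'].round(2),o['finger_force'],o['grip_width'],p.round(1)); report()
R=Rt(-6.6,42); rel(p,R)
```

```text
[-5.4 -1.1  4.7] [-0.2   0.65 -0.49] 36.74793331883848 23.759325962867468 [539.4 101.6 167.2]
scene red 1413 z hist [  0   0   0   0  13  57 699 413  47 184   0]
  body top 1037 z 139.4 (array([572.1,  95.5]), array([144.8,  95.7]), -10.35)
  handle 184 z 189.5 (array([550.9, 100.4]), array([67.1, 22.8]), -10.85)
top red 900 z hist [  1   1   0   1   0  10 426 275  29 141   6]
  body top 675 z 139.0 (array([564. ,  96.8]), array([147.9,  96.4]), -10.9)
  handle 141 z 189.8 (array([532.2,  96.6]), array([90. , 64.1]), -16.83)
t 5.6 q [ 0.44 -0.14 -0.96  0.02 -0.46  0.46] pos [539.4 101.6 167.2] F [-5.7 -1.4  5.7] w 23.2
rot [-0.0585  0.0001 -0.0526] deg 4.51 rows 1 each [-0.0585  0.0001 -0.0526]
shift tool-after-rot cm [ 0. -0.  0.] tool-now [ 0. -0.  0.] world [-0. -0. -0.]
```

Gripped at 24 mm with a slight downward press. Now I compute the slide: 4.4° of turn, then the shift.

Run:
```python
from plan import *
o,p,r=st(); C=np.array([566.5,96.6]);T=np.array([548.2,-134.5]);dy=4.4
M=Ro.from_euler('z',dy,degrees=True); R=(M*r).as_matrix()
t=np.r_[T,p[2]]+M.apply(p-np.r_[C,p[2]]); rel(t,R); print(R.round(3))
```

```text
t 5.6 q [ 0.44 -0.14 -0.96  0.02 -0.46  0.46] pos [539.4 101.6 167.2] F [-5.7 -1.4  5.7] w 23.2
rot [-0.0571 -0.     -0.0514] deg 4.4 rows 1 each [-0.0571 -0.     -0.0514]
shift tool-after-rot cm [ -0.58 -23.38   0.65] tool-now [ -1.78 -23.24   1.98] world [ -18.6 -233.2    0. ]
[[-0.665  0.117  0.738]
 [ 0.078  0.993 -0.087]
 [-0.743 -0.    -0.669]]
```

{"api": "move_arm", "payload": {
  "moves": [
    {"ax":-0.0095,"ay":0,"az":-0.0086,"fingers":1.5,"dx":0,"dy":0,"dz":0},
    {"ax":-0.0095,"ay":0,"az":-0.0086,"fingers":1.5,"dx":0,"dy":0,"dz":0},
    {"ax":-0.0095,"ay":0,"az":-0.0086,"fingers":1.5,"dx":0,"dy":0,"dz":0},
    {"ax":-0.0095,"ay":0,"az":-0.0086,"fingers":1.5,"dx":0,"dy":0,"dz":0},
    {"ax":-0.0095,"ay":0,"az":-0.0086,"fingers":1.5,"dx":0,"dy":0,"dz":0},
    {"ax":-0.0095,"ay":0,"az":-0.0086,"fingers":1.5,"dx":0,"dy":0,"dz":0},
    {"ax":0,"ay":0,"az":0,"fingers":1.5,"dx":0,"dy":-0.4,"dz":0},
    {"ax":0,"ay":0,"az":0,"fingers":1.5,"dx":0,"dy":-0.6,"dz":0},
    {"ax":0,"ay":0,"az":0,"fingers":1.5,"dx":0,"dy":-0.8,"dz":0},
    {"ax":0,"ay":0,"az":0,"fingers":1.5,"dx":0,"dy":-0.8,"dz":0}
  ]
}}

```text
t: 6.6
tool_pos: [536.2, 75.3, 167.0]
tcp_rot: [0.134, 2.301, -0.06]
contact_force: [0.3, 2.5, -1.3]
grip_width: 23.1
finger_force: 35.9
```

Run:
```python
from plan import *
from meas import report
o,p,r=st(); print(o['contact_force'].round(1),o['moment'].round(2),o['grip_width'],p.round(1)); report()
```

```text
[ 0.3  2.5 -1.3] [0.98 0.65 0.6 ] 23.123692443059014 [536.2  75.3 167. ]
scene red 1385 z hist [  0   0   0   0   0  36 708 404  48 189   0]
  body top 1043 z 139.3 (array([569.2,  71.6]), array([146.3,  96.2]), -6.51)
  handle 189 z 189.3 (array([546.9,  74.5]), array([69.3, 25.4]), -4.07)
top red 894 z hist [  4   2   0   2   2   5 403 291  27 139   8]
  body top 666 z 139.4 (array([561. ,  72.2]), array([149.5,  96.7]), -6.62)
  handle 139 z 190.5 (array([529.9,  79.9]), array([93.8, 69.7]), -4.44)
```

The canister follows, yaw about -6.6°, level on the shelf. Continuing the slide with a very slight downward bias.

{"api": "move_arm", "payload": {
  "moves": [
    {"ax":0,"ay":0,"az":0,"fingers":1.5,"dx":-0.02,"dy":-1.2,"dz":0.06},
    {"ax":0,"ay":0,"az":0,"fingers":1.5,"dx":-0.04,"dy":-1.4,"dz":0.045},
    {"ax":0,"ay":0,"az":0,"fingers":1.5,"dx":-0.04,"dy":-1.4,"dz":0.045},
    {"ax":0,"ay":0,"az":0,"fingers":1.5,"dx":-0.04,"dy":-1.4,"dz":0.045},
    {"ax":0,"ay":0,"az":0,"fingers":1.5,"dx":-0.04,"dy":-1.4,"dz":0.045},
    {"ax":0,"ay":0,"az":0,"fingers":1.5,"dx":-0.04,"dy":-1.4,"dz":0.045},
    {"ax":0,"ay":0,"az":0,"fingers":1.5,"dx":-0.04,"dy":-1.4,"dz":0.045},
    {"ax":0,"ay":0,"az":0,"fingers":1.5,"dx":-0.04,"dy":-1.4,"dz":0.045},
    {"ax":0,"ay":0,"az":0,"fingers":1.5,"dx":-0.04,"dy":-1.4,"dz":0.045},
    {"ax":0,"ay":0,"az":0,"fingers":1.5,"dx":-0.04,"dy":-1.4,"dz":0.045}
  ]
}}

```text
t: 7.7
tool_pos: [526.5, -62.2, 167.5]
tcp_rot: [0.134, 2.3, -0.059]
contact_force: [-15.5, 21.8, 40.6]
grip_width: 23.5
finger_force: 45.1
```

Run:
```python
from plan import *
from meas import report
o,p,r=st(); print(o['contact_force'].round(1),o['moment'].round(2),o['grip_width'],p.round(1),o['tcp_rot'],o['joint_pos'].round(2)); report()
```

```text
[-15.5  21.8  40.6] [ 3.19 -4.29  3.55] 23.46817253875937 [526.5 -62.2 167.5] [ 0.13364461  2.29953382 -0.05939929] [-0.12 -0.26 -1.08 -0.08  0.   -0.  ]
scene red 1502 z hist [  0   0   0   0   0  17 648 582  48 207   0]
  body top 1164 z 139.9 (array([558.1, -63.5]), array([146.9,  96.6]), -6.31)
  handle 207 z 190.2 (array([536.4, -62. ]), array([69.2, 23.8]), -4.29)
top red 920 z hist [  0   0   0   0   3   6 386 332  27 140  13]
  body top 684 z 139.6 (array([551.4, -64.3]), array([150.4, 100. ]), -6.35)
  handle 140 z 190.0 (array([523.1, -59.3]), array([89.3, 63.8]), -4.84)
```

The downward press has grown to 40 N, so the shelf seems to rise a fraction of a millimetre along here. I relieve it.

{"api": "move_arm", "payload": {
  "moves": [
    {"ax":0,"ay":0,"az":0,"fingers":1.5,"dx":-0.015,"dy":0,"dz":-0.015},
    {"ax":0,"ay":0,"az":0,"fingers":1.5,"dx":-0.01,"dy":0,"dz":-0.01}
  ]
}}

```text
t: 8.0
tool_pos: [526.1, -62.5, 167.1]
tcp_rot: [0.136, 2.301, -0.062]
contact_force: [-3.2, -3.2, 2.1]
grip_width: 23.7
finger_force: 37.1
```

Run:
```python
from plan import *
o,p,r=st(); print(o['contact_force'].round(1),o['moment'].round(2),o['grip_width'],p.round(1),o['tcp_rot'])
```

```text
[-3.2 -3.2  2.1] [-0.82  0.59 -0.88] 23.669625173318035 [526.1 -62.5 167.1] [ 0.13565286  2.30104714 -0.06213667]
```

{"api": "move_arm", "payload": {
  "moves": [
    {"ax":0,"ay":0,"az":0,"fingers":1.5,"dx":-0.01,"dy":-0.4,"dz":0.011},
    {"ax":0,"ay":0,"az":0,"fingers":1.5,"dx":-0.016,"dy":-0.8,"dz":0.018},
    {"ax":0,"ay":0,"az":0,"fingers":1.5,"dx":-0.016,"dy":-0.9,"dz":0.018},
    {"ax":0,"ay":0,"az":0,"fingers":1.5,"dx":-0.016,"dy":-0.9,"dz":0.018},
    {"ax":0,"ay":0,"az":0,"fingers":1.5,"dx":-0.016,"dy":-0.9,"dz":0.018},
    {"ax":0,"ay":0,"az":0,"fingers":1.5,"dx":-0.016,"dy":-0.9,"dz":0.018},
    {"ax":0,"ay":0,"az":0,"fingers":1.5,"dx":-0.016,"dy":-0.9,"dz":0.018},
    {"ax":0,"ay":0,"az":0,"fingers":1.5,"dx":-0.016,"dy":-0.8,"dz":0.018},
    {"ax":0,"ay":0,"az":0,"fingers":1.5,"dx":-0.01,"dy":-0.5,"dz":0.011},
    {"ax":0,"ay":0,"az":0,"fingers":1.5,"dx":0,"dy":0,"dz":0}
  ]
}}

```text
t: 9.0
tool_pos: [520.0, -132.0, 167.2]
tcp_rot: [0.135, 2.301, -0.06]
contact_force: [-6.4, 3.7, 6.6]
grip_width: 23.2
finger_force: 38.1
```

Run:
```python
from plan import *
from meas import report
o,p,r=st(); print(o['contact_force'].round(1),o['moment'].round(2),o['grip_width'],p.round(1),o['tcp_rot']); report()
for n,(x0,x1,y0,y1),f in(('scene',(175,285,185,300),5),('top',(290,400,140,240),5)):
    s=snap(n); cv2.imwrite(f'pics/e_{n}.png',cv2.resize(s['frame'][y0:y1,x0:x1],None,fx=f,fy=f,interpolation=cv2.INTER_CUBIC))
```

```text
[-6.4  3.7  6.6] [0.18 0.42 0.37] 23.23147873391365 [ 520.  -132.   167.2] [ 0.13464208  2.30084073 -0.0601209 ]
scene red 1544 z hist [  0   0   0   0   0  25 772 489  50 208   0]
  body top 1199 z 139.5 (array([ 552.7, -134.4]), array([144.5,  96.7]), -6.07)
  handle 208 z 189.5 (array([ 531.5, -131.3]), array([69. , 23.5]), -6.55)
top red 956 z hist [  0   0   1   5  20  27 438 282  24 143   5]
  body top 677 z 138.8 (array([ 545.4, -132.6]), array([149.5, 100.5]), -6.19)
  handle 143 z 190.0 (array([ 516. , -130.9]), array([89.3, 65.2]), -7.06)
```

View pics/e_scene.png

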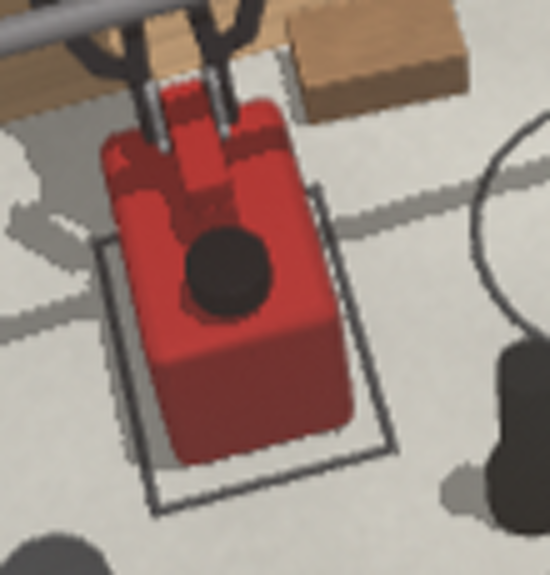

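View pics/e_top.png

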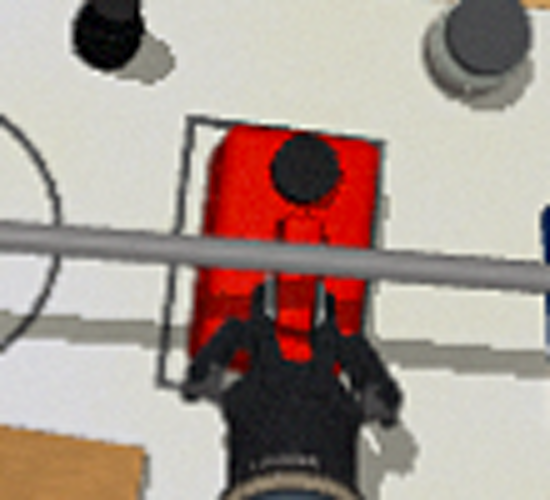

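Both views show the canister within the outline. In the scene view its base back edge is around (268,443), with the outline's back line at about (268,483). I check the base edges against the painted lines in the same plane.

```bash
cat > edge.py <<'E'
from meas import *
def edges():
  for n,c,yaw in(('scene',(549.4,-134.4),-6.57),('top',(547.,-134.7),-6.64)):
    s=snap(n); hsv=cv2.cvtColor(s['frame'],cv2.COLOR_BGR2HSV); m=((hsv[...,0]<8)|(hsv[...,0]>172))&(hsv[...,1]>130)
    a=np.radians(yaw);R=np.array([[np.cos(a),-np.sin(a)],[np.sin(a),np.cos(a)]])
    v,u=np.nonzero(m)
    for z in(20.,26.):
      L=(plane(s,np.c_[u,v],z)[:,:2]-c)@R; L=L[(abs(L[:,0])<200)&(abs(L[:,1])<150)]
      bx=[L[abs(L[:,1]-y)<4][:,0].max() for y in(-32,-16,0,16,32)]
      by=[L[abs(L[:,0]-x)<4][:,1].max() for x in(-40,-20,20,40)]; ym=[L[abs(L[:,0]-x)<4][:,1].min() for x in(-40,0,40,60)]
      print(n,z,'back x',np.round(bx,1),'+y',np.round(by,1),'-y',np.round(ym,1))
E
python3 -c "
from edge import *; edges()"
```

```text
scene 20.0 back x [66.8 67.  67.4 67.6 67.2] +y [56.7 55.5 52.3 49.7] -y [-51.2 -49.8 -48.5 -46.8]
scene 26.0 back x [70.2 70.4 70.8 71.  70.6] +y [55.2 56.7 52.7 50.8] -y [-49.8 -51.1 -48.3 -46.6]
top 20.0 back x [91.1 44.4 90.  91.6 89.4] +y [45.4 47.9 46.  48. ] -y [-63.6 -55.9 -64.7 -62.8]
top 26.0 back x [90.1 43.6 89.5 90.7 88.5] +y [46.3 48.3 46.5 48.5] -y [-62.7 -55.  -63.8 -61.9]
```

The canister sits about 3 mm too far forward; y and yaw are good. I nudge it back along the shelf by 3 mm.

{"api": "move_arm", "payload": {
  "moves": [
    {"ax":0,"ay":0,"az":0,"fingers":1.5,"dx":-0.07,"dy":0,"dz":0.077},
    {"ax":0,"ay":0,"az":0,"fingers":1.5,"dx":-0.07,"dy":0,"dz":0.077},
    {"ax":0,"ay":0,"az":0,"fingers":1.5,"dx":-0.07,"dy":0,"dz":0.077},
    {"ax":0,"ay":0,"az":0,"fingers":1.5,"dx":0,"dy":0,"dz":0},
    {"ax":0,"ay":0,"az":0,"fingers":1.5,"dx":0,"dy":0,"dz":0}
  ]
}}

```text
t: 9.8
tool_pos: [523.1, -132.0, 167.1]
tcp_rot: [0.134, 2.301, -0.06]
contact_force: [-5.2, 0.4, 3.8]
grip_width: 23.4
finger_force: 37.8
```

```bash
python3 -c "
from edge import *; edges(); report()
o=telemetry.observe(); print(o['contact_force'],o['tool_pos'])"
```

```text
scene 20.0 back x [69.8 70.  70.4 70.6 70.2] +y [57.5 55.5 52.3 49.7] -y [-51.2 -49.8 -48.5 -47.4]
scene 26.0 back x [73.2 73.4 73.8 73.9 73.5] +y [57.1 56.7 52.7 50.8] -y [-49.8 -51.1 -48.3 -46.6]
top 20.0 back x [94.5 47.8 93.9 91.6 92.8] +y [45.4 47.9 46.  45.1] -y [-56.8 -55.9 -64.7 -62.8]
top 26.0 back x [93.5 47.  92.9 90.7 91.8] +y [46.3 48.3 46.5 45.5] -y [-58.9 -55.  -63.8 -61.9]
scene red 1527 z hist [  0   0   0   0   0  15 800 458  48 206   0]
  body top 1201 z 139.2 (array([ 554.8, -134.3]), array([145.1,  96.5]), -6.67)
  handle 206 z 189.4 (array([ 534.7, -131.1]), array([67.8, 23.3]), -6.65)
top red 946 z hist [  0   0   1   8  14  29 444 269  25 142   4]
  body top 682 z 138.9 (array([ 548.2, -132.9]), array([149.2, 100.7]), -6.37)
  handle 142 z 189.4 (array([ 519.4, -131.2]), array([89.7, 65.2]), -7.1)
[-5.04247043  0.08305064  3.89736314] [ 523.14417998 -131.93923479  167.15132192]
```

{"api": "move_arm", "payload": {
  "moves": [
    {"ax":0,"ay":0,"az":0,"fingers":2.6,"dx":0,"dy":0,"dz":0},
    {"ax":0,"ay":0,"az":0,"fingers":4,"dx":0,"dy":0,"dz":0},
    {"ax":0,"ay":0,"az":0,"fingers":6,"dx":0,"dy":0,"dz":0},
    {"ax":0,"ay":0,"az":0,"fingers":6,"dx":0,"dy":0,"dz":0},
    {"ax":0,"ay":0,"az":0,"fingers":6,"dx":0,"dy":0,"dz":0},
    {"ax":0,"ay":0,"az":0,"fingers":6,"dx":0,"dy":0,"dz":-0.8},
    {"ax":0,"ay":0,"az":0,"fingers":6,"dx":0,"dy":0,"dz":-1.2},
    {"ax":0,"ay":0,"az":0,"fingers":6,"dx":0,"dy":0,"dz":-1.5},
    {"ax":0,"ay":0,"az":0,"fingers":6,"dx":0,"dy":0,"dz":-1.5},
    {"ax":0,"ay":0,"az":0,"fingers":6,"dx":0,"dy":0,"dz":-1.5}
  ]
}}

```text
t: 11.0
tool_pos: [474.3, -126.1, 211.3]
tcp_rot: [0.134, 2.301, -0.06]
contact_force: [0.4, -0.0, -0.9]
grip_width: 59.8
finger_force: 0.0
```

{"api": "move_arm", "payload": {
  "moves": [
    {"ax":0,"ay":0,"az":0,"fingers":6,"dx":0,"dy":0,"dz":-1},
    {"ax":0,"ay":0,"az":0,"fingers":6,"dx":0,"dy":0,"dz":-1},
    {"ax":0,"ay":0,"az":0,"fingers":6,"dx":0,"dy":0,"dz":0},
    {"ax":0,"ay":0,"az":0,"fingers":6,"dx":0,"dy":0,"dz":0}
  ]
}}

```text
t: 11.4
tool_pos: [460.5, -124.6, 224.5]
tcp_rot: [0.134, 2.3, -0.06]
contact_force: [-0.2, -0.4, 0.8]
grip_width: 60.2
finger_force: 0.0
```

```bash
python3 -c "
from edge import *; edges(); report()
o=telemetry.observe(); print(o['contact_force'],o['tool_pos'],o['joint_pos'],o['joint_velocities'].round(3))
s=snap('top','f.png')"
```

```text
scene 20.0 back x [69.8 70.  70.4 70.6 70.2] +y [56.7 55.5 52.3 49.7] -y [-51.2 -49.8 -48.5 -47.4]
scene 26.0 back x [73.2 73.4 73.8 73.9 73.5] +y [55.2 56.7 52.7 50.8] -y [-49.8 -51.1 -48.3 -46.6]
top 20.0 back x [94.  47.8 93.9 91.6 92.8] +y [45.4 47.9 46.  45.1] -y [-64.  -55.9 -64.7 -62.8]
top 26.0 back x [93.1 47.  92.9 90.7 91.8] +y [46.3 48.3 46.5 45.5] -y [-63.1 -55.  -63.8 -61.9]
scene red 1568 z hist [  0   0   0   0   0   8 841 458  53 208   0]
  body top 1243 z 139.3 (array([ 554.7, -134.5]), array([145.8,  96.3]), -6.61)
  handle 208 z 189.1 (array([ 534. , -131.2]), array([67.1, 23.9]), -6.53)
top red 1237 z hist [  0   0   0  11  28  41 612 381  27 131   0]
  body top 923 z 138.9 (array([ 547. , -132.8]), array([148.8, 100.4]), -6.6)
  handle 131 z 188.8 (array([ 528.6, -131.3]), array([71.3, 25. ]), -7.54)
[ 0.19428641 -0.90035655  0.22212974] [ 460.44088519 -124.46471383  223.55085182] [-0.40359707 -0.48441505 -1.01829536  0.22099617  0.21186002 -0.19519459] [-0.001  0.     0.001  0.001 -0.001 -0.002]
```

View pics/f.png

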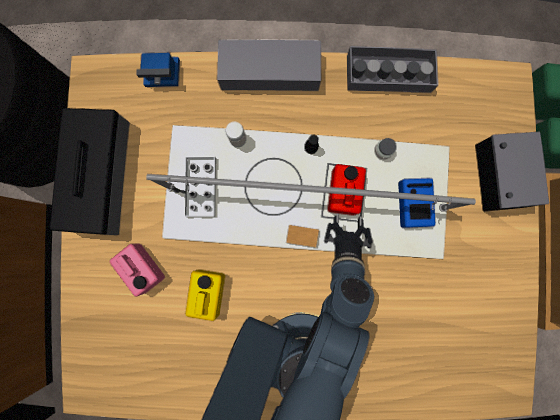

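The canister stands in the outline at about (348,190), square to it. The gripper is clear at (348,235), and everything else is where it was.

```bash
python3 -c "
from workcell import order; print(order.finish_job())"
```

```text
the job is handed in; nothing more can be done
None
```

I slid the red canister along the shelf into the rectangular outline and let go of it there. By camera it stands within about 2 mm of centre and square to the outline. The rail and everything else on the shelf were left alone, and the job was handed in at about 11.5 s.

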